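Cap the two drained fork tubes

ROBOT

A 7-joint arm with a two-finger parallel gripper is mounted at the origin on the work surface. World frame = base frame: x ahead of the robot, y to its left, z up, the work surface at z = 0. Lengths are in m, angles in rad, forces in N, time in s.
With the tool pointing down it reaches from about 0.4 to 0.85 m from the base axis. Payload 10.4 kg.
Tool frame: the origin (TCP) lies between the finger pads; the fingertips stand 19 mm ahead of it and the grasp point (between the pads) is the TCP (manip.nose_length is the distance from the TCP to the fingertips, in m); z points along the fingers, x is the direction in which the jaws open and shut, and the axes are right-handed (so a half turn about z gives the same grasp; the last joint's range is limited). The gripper opens to 85 mm and grips with 20 to 120 N. Pads are 22 mm wide; open, the fingers measure 114 mm over their backs; the gripper's body (76 mm by 85 mm) begins 54 mm behind the grasp point. The pads swing forward as they close: fully open they stand 13 mm farther back than shut.
Start: joints at [-1.185, 0.332, -0.065, 1.46, 0.022, 1.35, -0.088], TCP at [0.248, 0.574, 0.25] pointing down, gripper open.
Joint ranges: [-2.6, 2.6], [-0.5, 2.12], [-1.47, 1.34], [0.16, 2.42], [-1.27, 4.41], [0.06, 2.06], [-2.6, 2.6]. Speed limits (rad/s): [2.22, 2.22, 2.79, 2.79, 3.14, 3.14, 3.14].

INTERFACE

Orientations are given as a unit quaternion [w, x, y, z].
In Python, from rig import manip gives the robot as it stands.
- The arm moves only by the tool apply_moves, never from a script. Its argument "steps" is a list of rows, each a list of 6 numbers: the shift along the tool's x, y, z in m, then the turn, a rotation vector about the tool's x, y, z in rad. In form: [[x, y, z, ax, ay, az], ...]. A call has 1 to 12 rows; each row is the pose to reach, as a shift and turn from the pose measured when the call began, along the tool's axes at that moment; what a row does not reach only later rows make up. A row lasts 1/8 s, in which the tool goes at most 62.5 mm and 10.7 degrees, less where a joint would pass 70% of its speed; a pose out of reach is approached as far as the arm can. A call with a gripper value outside its range is refused whole. "jaw" is the finger opening in m, from 0 to 0.0854, set as the call begins (left out, the last holds). The fingers move at their own pace and stop on an object; "grip_force" is the grip in N (left out, the last holds). Time passes only in rows, so rows that repeat a pose let the fingers close. It gives the time, the measured TCP pose, the force and the opening at its end, in the units of the state.
- manip.get_state(): the state, without advancing time (a new reading comes with each control period).
- manip.capture(name): name is "side" or "top"; returns a dict with "img" (480x640x3 uint8, red, green, blue), "vfov" (degrees; the focal length in pixels is half the picture's height over the tangent of half this angle, whatever the lens; pixels are square), "cx", "cy" (the principal point, pixels), "k1" (the pictures are not rectified: a ray, as slopes to the right and down, at radius r is drawn at 1 + k1 r^2 times it, then the intrinsics apply), "eye" and "rotation" of the camera in the world. Camera axes: x right, y down, z forward; pixel columns grow to the right and rows downward; lengths in m; the calibration is good to about 2 mm. A picture is of the moment at which its call begins. There is no depth.
- manip.hand_in(): hands the job in, once; it reports no verdict.
The state is a dict: "clock": time; "joint_positions": joint angles; "joint_vel": joint speeds; "effort": joint torques, N m; "tcp_pos": TCP position; "ee_rot": TCP orientation; "contact_force": force on the tool from outside, world axes, zero at the start; "ft_torque": the same for the moment, N m; "gripper_width": opening from 0.0 (shut) to 1.0 (fully open).
Only numpy, scipy, OpenCV 4.12 (cv2) and the standard library are available. Lean on these libraries where they do the work, as an engineer would, in place of code of your own. Each camera call takes 0.05 s, during which the arm holds its last target. There are 200 camera calls.

TASK

Two drained fork tubes lean in the rack; one is slightly thicker than the other, and which stands on which side is not known. Find by trial which dust cap belongs on which tube (the red cap has the narrower bore and will not go over the thicker tube) and push each cap fully home over the end of its own tube, then let go. Do not knock over or shift the oil bottle, the wrench or the grease tin.

Things in the scene. Friction and masses are not known exactly. Their poses are not given: they have to be found in the camera images.
- red_cap: Red plastic dust cap, a closed cup, six-sided like a nut, 46 mm across flats, 44 mm tall, about 60 g, standing mouth down on the bench at the start. Its bore is the narrower of the two: 32.5 mm in diameter, 36 mm deep. Origin: centre of the mouth rim; z points from mouth to closed top. Flats face its x and every 60 degrees from there. Outside, both caps are alike; on the tube any turn about z will do.
- yellow_cap: Yellow plastic dust cap, a closed cup, six-sided like a nut, 46 mm across flats, 44 mm tall, about 60 g, standing mouth down on the bench at the start. Its bore is the wider of the two: 37.5 mm in diameter, 36 mm deep. Origin: centre of the mouth rim; z points from mouth to closed top. Flats face its x and every 60 degrees from there. Outside, both caps are alike; on the tube any turn about z will do.
- red_cap_roof (a point): Centre of the red cap's bore ceiling, 36 mm from the mouth along the cap's z; it meets the tube's end when the cap is fully home.
- yellow_cap_roof (a point): The same point of the yellow cap.
- rack: Fixed drain rack: steel drip tray 200 x 250 mm, 22 mm high, blue frame with a bar along y, 129 mm high. Origin: centre of the underside. Two bare metal tubes lean in it, 30 degrees from vertical, tops to the rack's -x (about towards the robot), 140 mm apart in y, ends 190 mm above the bench. One is 30 mm in diameter, the other 35 mm; which is on which side changes from start to start.
- left_collar: Dark split collar, 52 mm across, clamping the tube on the rack's left (+y). Its frame lies at the centre of the tube's upper end (same point as left_end), z along the tube, up out of its open end; y level, along the rack's bar. The collar itself grips the tube 98 to 122 mm below the end; above it the tube is bare.
- right_collar: Dark split collar, 52 mm across, clamping the tube on the rack's right (-y). Its frame lies at the centre of the tube's upper end (same point as right_end), z along the tube, up out of its open end; y level, along the rack's bar. The collar itself grips the tube 98 to 122 mm below the end; above it the tube is bare.
- left_end (a point): Centre of the open upper end of the tube on the rack's left. The end has a bevel 8 mm long and 3 mm deep: a cap too narrow for this tube stops after about 5 mm; one that fits slides on 36 mm until its ceiling meets the end. (The yellow cap also goes loosely over the thin tube, but then the red one has no place.)
- right_end (a point): Centre of the open upper end of the tube on the rack's right. The end has a bevel 8 mm long and 3 mm deep: a cap too narrow for this tube stops after about 5 mm; one that fits slides on 36 mm until its ceiling meets the end. (The yellow cap also goes loosely over the thin tube, but then the red one has no place.)
- oil_bottle: Bystander: black oil bottle with a red cap, 66 mm in diameter, 170 mm tall, standing. Origin: centre of its underside.
- wrench: Bystander: steel wrench, 180 mm long, lying flat on the bench. Origin: under its middle; x along its length.
- grease_tin: Bystander: low tin with a blue band, 72 mm in diameter, 60 mm tall. Origin: centre of its underside.
Mind the look-alikes: they are no part of the job. Several things have the shape of the red_cap; the one meant has the colours described above.

How it is judged:
At the end, for the whole second after the job is handed in: One cap on each tube, both fully home: the centre of each bore ceiling within 5 mm of the centre of its tube's end, axes within 0.15 rad; both caps at rest (under 20 mm/s, 0.3 rad/s) and free of the fingers (possible only with the red cap on the thin tube) (((distance between red_cap_roof and left_end below 0.005 m and angle between the z axis of red_cap and the z axis of left_collar, either way round below 0.15 rad and angle between each of red_cap, yellow_cap's own z axis and vertical below 1 rad and distance between yellow_cap_roof and right_end below 0.005 m and angle between the z axis of yellow_cap and the z axis of right_collar, either way round below 0.15 rad) or (distance between red_cap_roof and right_end below 0.005 m and angle between the z axis of red_cap and the z axis of right_collar, either way round below 0.15 rad and angle between each of red_cap, yellow_cap's own z axis and vertical below 1 rad and distance between yellow_cap_roof and left_end below 0.005 m and angle between the z axis of yellow_cap and the z axis of left_collar, either way round below 0.15 rad)) and linear speed of each of red_cap, yellow_cap below 0.02 m/s and angular speed of each of red_cap, yellow_cap below 0.3 rad/s and contact force between each of red_cap, yellow_cap and the fingers below 0.1 N); the robot touches nothing.
It fails at once if the oil bottle is shifted by more than 20 mm or tipped (distance of oil_bottle from where it was at the start of the episode above 0.02 m or angle between oil_bottle's own z axis and vertical above 0.3 rad).
It fails at once if the wrench is shifted by more than 20 mm or tipped (distance of wrench from where it was at the start of the episode above 0.02 m or angle between wrench's own z axis and vertical above 0.3 rad).
It fails at once if the grease tin is shifted by more than 20 mm or tipped (distance of grease_tin from where it was at the start of the episode above 0.02 m or angle between grease_tin's own z axis and vertical above 0.3 rad).
It also fails if it takes over 72 s, if anything falls off the work surface, if the arm or the gripper's body presses on something with over 40 N, if the wrist force passes 120 N, or if a joint passes its speed limit or range.

## Working session

There is one attempt and no reset: what is moved stays moved. The work goes in short steps, Python scripts to look and compute and a tool call to move; the robot and the scene stay as the last step left them, time stands still between calls to the robot, and variables do not carry over. Pictures are saved under pics/ and viewed, about 8 in all and at most 12, crops included, and the job is handed in when it is done.

Besides the shell and the picture viewer there is one more tool, called after "Request:" as a command line: name --pt "numbers of a row" for each row, then --argument value for the rest. apply_moves: Moves the arm, as the interface text tells. Its arguments: {"type":"object","properties":{"steps":{"type":"array","items":{"type":"array","items":{"type":"number"}}},"jaw":{"type":"number"},"grip_force":{"type":"number"}},"required":["steps"]}

```bash
ls; mkdir -p pics
python3 - <<'E'
from rig import manip
import cv2
print(manip.get_state())
for n in("top","side"):
    c=manip.capture(n); print({k:v for k,v in c.items() if k!="img"})
    cv2.imwrite(f"pics/{n}0.png",c["img"][:,:,::-1])
E
```

```text
pics
{'clock': 0.0, 'joint_positions': array([-1.18460065,  0.33290432, -0.06472139,  1.46095844,  0.02159628,
        1.34990592, -0.08848772]), 'joint_vel': array([-0.00077002, -0.00092962, -0.00025461, -0.00011938, -0.00083057,
       -0.00089053, -0.0013058 ]), 'effort': array([ 2.00885515e-04, -6.25461459e+01,  4.90930339e-02, -3.91592181e+01,
        1.63652853e-02,  1.02714688e-02, -5.71956195e-05]), 'tcp_pos': array([0.24828935, 0.57317423, 0.24948753]), 'ee_rot': array([ 4.30382250e-04,  8.35899247e-01,  5.48882411e-01, -6.02286369e-04]), 'contact_force': array([-0.98906965, -0.64509714,  0.42283143]), 'ft_torque': array([0.01191085, 0.03368329, 0.00970389]), 'gripper_width': 0.999766342109519}
{'vfov': 49.78740588368049, 'cx': 321.6195163954322, 'cy': 244.3665623015181, 'k1': -0.09351673617375895, 'eye': array([0.37009153, 0.02791021, 1.34243287]), 'rotation': array([ 0.06425274, -0.69864663,  0.70948287, -0.06632139])}
{'vfov': 50.65240751316636, 'cx': 315.95938142792085, 'cy': 237.73167594050554, 'k1': -0.12165624577945168, 'eye': array([ 0.21119695, -0.53474306,  0.99557844]), 'rotation': array([-0.31866041,  0.90266289, -0.27521331,  0.08895441])}
```

View pics/top0.png

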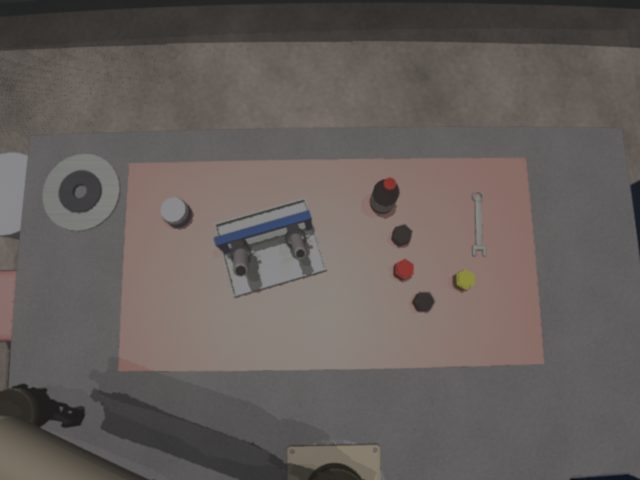

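View pics/side0.png

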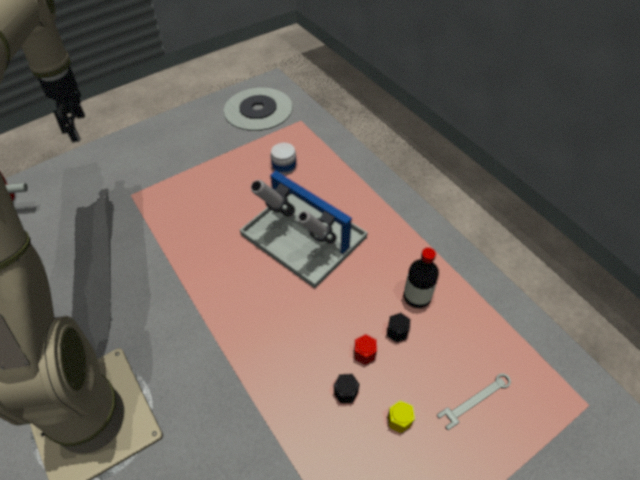

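The top view shows the tube ends near (241,268) and (299,252), the red cap at (404,270), the yellow cap at (465,280) and black decoys at (402,235) and (424,301). I'll measure these next.

```bash
cat > h.py <<'E'
import numpy as np, cv2
from scipy.spatial.transform import Rotation as R
from rig import manip
def rot(q): return R.from_quat(np.r_[q[1:],q[0]])
def K(c):
    f=240/np.tan(np.radians(c["vfov"]/2)); return np.array([[f,0,c["cx"]],[0,f,c["cy"]],[0,0,1.]])
def D(c): # k1 as OpenCV radial
    return np.array([c["k1"],0,0,0.])
def ray(c,uv):
    p=cv2.undistortPoints(np.array(uv,float).reshape(-1,1,2),K(c),D(c)).reshape(-1,2)
    d=rot(c["rotation"]).apply(np.c_[p,np.ones(len(p))]); return c["eye"],d/np.linalg.norm(d,axis=1)[:,None]
def onplane(c,uv,z):
    e,d=ray(c,uv); return e+d*((z-e[2])/d[:,2])[:,None]
def tri(c1,u1,c2,u2):
    e1,d1=ray(c1,u1);e2,d2=ray(c2,u2);o=[];g=[]
    for a,b in zip(d1,d2):
        s=np.linalg.lstsq(np.c_[a,-b],e2-e1,rcond=None)[0]
        p,q=e1+s[0]*a,e2+s[1]*b;o.append((p+q)/2);g.append(np.linalg.norm(p-q))
    return np.array(o),g
def proj(c,P):
    q=rot(c["rotation"]).inv(); rv=q.as_rotvec(); t=-q.apply(c["eye"])
    return cv2.projectPoints(np.array(P,float).reshape(-1,1,3),rv,t,K(c),D(c))[0].reshape(-1,2)
def colmask(img,name):
    h,s,v=cv2.split(cv2.cvtColor(img,cv2.COLOR_RGB2HSV))
    return (((h<8)|(h>172))&(s>180)&(v>60) if name=="red" else (h>22)&(h<38)&(s>150)&(v>60)).astype(np.uint8)
def blobs(m,amin=20):
    n,l,st,ce=cv2.connectedComponentsWithStats(m); return [(st[i,4],ce[i],l==i) for i in range(1,n) if st[i,4]>=amin]
E
python3 - <<'E'
from h import *
C={n:manip.capture(n) for n in("top","side")}
for n,c in C.items():
    for col in("red","yellow"):
        for a,ce,m in blobs(colmask(c["img"],col)):
            g=c["img"].max(2)[m]; print(n,col,a,ce.round(1),onplane(c,ce,.03).round(4), np.percentile(g,[5,25,50,75,95]))
def crop(c,x,y,w,h,s): return cv2.resize(c["img"][y:y+h,x:x+w],(w*s,h*s),interpolation=cv2.INTER_CUBIC)
t=crop(C["top"],215,220,100,75,4); s=crop(C["side"],240,165,100,75,4)
ct=crop(C["top"],385,220,100,75,4);  cs=crop(C["side"],330,325,100,75,4)
o=np.vstack([np.hstack([t,s]),np.hstack([ct,cs])]); o=cv2.convertScaleAbs(o,alpha=1.6)
cv2.imwrite("pics/m1.png",o[:,:,::-1])
E
```

```text
side red 146 [428.  254.4] [[ 0.8187 -0.0766  0.03  ]] [ 66.25 133.25 175.   177.   179.  ]
side red 499 [364.9 349. ] [[ 0.5466 -0.1886  0.03  ]] [ 65.   93.5 177.  183.  185. ]
side yellow 618 [400.6 416.1] [[ 0.5177 -0.3424  0.03  ]] [ 83. 150. 192. 197. 199.]
```

View pics/m1.png

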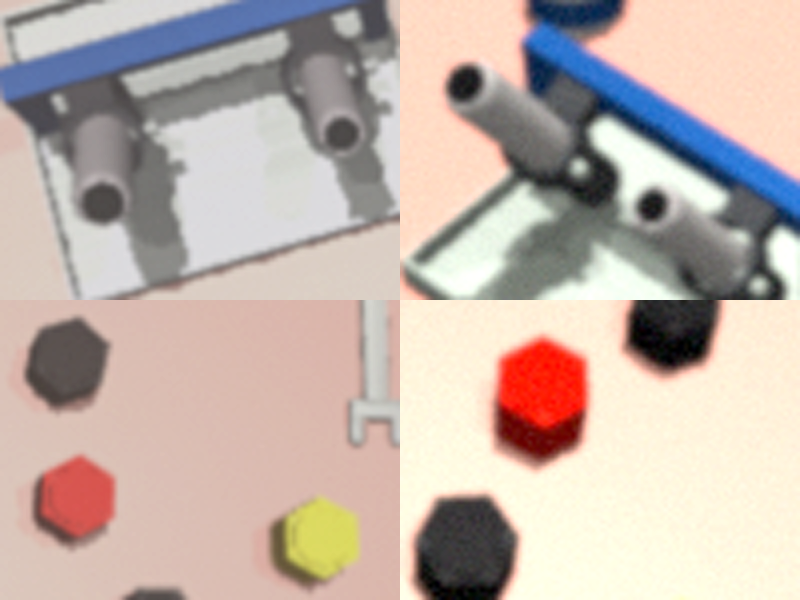

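The crops show both open ends (dark discs), and the left tube looks thicker in both views. I'll get exact positions now.

```bash
cat >> h.py <<'E'
def disc(c,seed,w=12):
    s=8; x0,y0=int(seed[0])-w,int(seed[1])-w
    g=cv2.cvtColor(c["img"],cv2.COLOR_RGB2GRAY)[y0:y0+2*w,x0:x0+2*w]
    G=cv2.resize(g,None,fx=s,fy=s,interpolation=cv2.INTER_CUBIC)
    cc=(np.array(seed)-[x0,y0]+.5)*s; cx,cy=cc.astype(int)
    lo=np.median(G[cy-8:cy+8,cx-8:cx+8]); hi=np.percentile(G,65)
    m=(G<lo+(hi-lo)*.45).astype(np.uint8); m=cv2.morphologyEx(m,cv2.MORPH_OPEN,np.ones((31,31),np.uint8))
    n,l=cv2.connectedComponents(m); k=np.argwhere(l==l[cy,cx]).mean(0)[::-1]; a=(l==l[cy,cx]).sum()/s/s
    return np.array([x0,y0])+(k+.5)/s-.5,a
def topface(c,col):
    h,s,v=cv2.split(cv2.cvtColor(c["img"],cv2.COLOR_RGB2HSV))
    m=((h<8)|(h>172))&(s>(130)) if col=="red" else (h>22)&(h<38)&(s>90)
    o=[]
    for a,ce,b in blobs(m.astype(np.uint8),100):
        t=.75*np.percentile(v[b],90); b2=b&(v>t); o.append((b2.sum(),np.argwhere(b2).mean(0)[::-1]))
    return o
E
python3 - <<'E'
from h import *
T,S=manip.capture("top"),manip.capture("side")
ends={}
for n,a,b in(("L",(240.7,270.5),(256,186)),("R",(300.5,253),(303,216))):
    u,au=disc(T,a);w,aw=disc(S,b); p,g=tri(T,[u],S,[w]); ends[n]=p[0]
    dT=np.linalg.norm(p[0]-T["eye"]);dS=np.linalg.norm(p[0]-S["eye"])
    print(n,u.round(2),au,w.round(2),aw,p.round(4),g, "norm diam",np.sqrt(au)*dT,np.sqrt(aw)*dS)
d=ends["L"]-ends["R"];print(np.linalg.norm(d),"yaw",np.arctan2(-d[0],d[1]))
for n,c in(("top",T),("side",S)):
    for col in("red","yellow"):
        for a,ce in topface(c,col): print(n,col,a,ce.round(2),onplane(c,ce,.044).round(4))
E
```

```text
L [240.31 270.34] 78.84375 [255.9  185.74] 64.375 [[0.529  0.2067 0.1903]] [np.float64(0.0002218768894418744)] norm diam 10.448118228131964 9.1450740480556
R [299.97 253.28] 47.46875 [302.7  216.15] 32.0 [[0.5662 0.0719 0.1907]] [np.float64(0.0008167435296914607)] norm diam 8.055369475127426 6.045037573598239
0.1398006183364163 yaw 0.26909332460391666
top red 103 [389.3  183.32] [[ 0.7729 -0.1577  0.044 ]]
top red 252 [404.04 268.82] [[ 0.5466 -0.186   0.044 ]]
top yellow 283 [465.33 278.86] [[ 0.5181 -0.3419  0.044 ]]
side red 129 [428.54 252.57] [[ 0.8146 -0.08    0.044 ]]
side red 385 [365.43 344.74] [[ 0.5484 -0.1866  0.044 ]]
side yellow 110 [ 14.16 254.58] [[-0.0283  0.4841  0.044 ]]
side yellow 532 [ 72.93 358.72] [[0.0187 0.1232 0.044 ]]
side yellow 55 [110.13 407.07] [[ 0.0507 -0.0203  0.044 ]]
side yellow 499 [401.92 412.75] [[ 0.5195 -0.3415  0.044 ]]
```

```bash
cat >> h.py <<'E'
def flats(c,col,near,z=.044):
    h,s,v=cv2.split(cv2.cvtColor(c["img"],cv2.COLOR_RGB2HSV))
    m=((h<8)|(h>172))&(s>(130)) if col=="red" else (h>22)&(h<38)&(s>90)
    for a,ce,b in blobs(m.astype(np.uint8),100):
        if np.hypot(*(ce-near))<15:
            b=b&(v>.75*np.percentile(v[b],90)); P=onplane(c,np.argwhere(b)[:,::-1],z)[:,:2]; P-=P.mean(0)
            w=P[:,0]+1j*P[:,1]; k=(w**6).sum(); return (np.degrees(np.angle(k))/6+30)%60, abs(k)/(abs(w)**6).sum()
def toolrot(zdir,xdir):
    z=np.array(zdir,float);z/=np.linalg.norm(z);x=np.array(xdir,float);x-=x@z*z;x/=np.linalg.norm(x)
    return R.from_matrix(np.c_[x,np.cross(z,x),z])
def plan(p,r=None):
    s=manip.get_state();q=rot(s["ee_rot"]); 
    rv=(q.inv()*r).as_rotvec() if r is not None else np.zeros(3)
    print("shift",q.inv().apply(np.array(p)-s["tcp_pos"]).round(4),"rv",rv.round(4),"| tcp",s["tcp_pos"].round(4),"zx",q.as_matrix()[:,2].round(3),q.as_matrix()[:,0].round(3),"F",s["contact_force"].round(1),"w",round(s["gripper_width"],3),"q",s["joint_positions"].round(2),"t",s["clock"])
YAW=.269; AX=np.array([-.5*np.cos(YAW),-.5*np.sin(YAW),np.cos(np.pi/6)])
L=np.array([.529,.2067,.190]);RR=np.array([.5662,.0719,.190])
E
python3 - <<'E'
from h import *
T,S=manip.capture("top"),manip.capture("side")
print(flats(T,"red",(404,269)),flats(S,"red",(365,345)),flats(T,"yellow",(465,279)),flats(S,"yellow",(402,413)))
h=onplane(T,[(402,235),(424,300)],.044);print(h)
f=np.radians(flats(S,"red",(365,345))[0])
for k in range(6):
    a=f+k*np.pi/3; print(np.degrees(a)); plan([.5475,-.1863,.25],toolrot([0,0,-1],[np.cos(a),np.sin(a),0]))
E
```

```text
(np.float64(26.541598206754035), np.float64(0.21663873512848772)) (np.float64(22.822914409093244), np.float64(0.22779976443715202)) (np.float64(30.204221711307714), np.float64(0.24713253488507197)) (np.float64(29.038066920572074), np.float64(0.21174072613217929))
[[ 0.63427203 -0.18468962  0.044     ]
 [ 0.46660936 -0.23318725  0.044     ]]
22.822914409093244
shift [-5.783e-01  5.764e-01  3.000e-04] rv [1.000e-04 2.000e-04 7.636e-01] | tcp [0.2484 0.5735 0.2502] zx [-0. -0. -1.] [ 0.398  0.918 -0.   ] F [-0.  -0.1 -0.1] w 1.0 q [-1.18  0.33 -0.06  1.46  0.02  1.35 -0.09] t 0.4
82.82291440909323
shift [-5.783e-01  5.764e-01  3.000e-04] rv [-0.000e+00  2.000e-04 -2.836e-01] | tcp [0.2484 0.5735 0.2502] zx [-0. -0. -1.] [ 0.398  0.918 -0.   ] F [-0.  -0.1 -0.1] w 1.0 q [-1.18  0.33 -0.06  1.46  0.02  1.35 -0.09] t 0.4
142.82291440909324
shift [-5.783e-01  5.764e-01  3.000e-04] rv [-1.0000e-04  2.0000e-04 -1.3308e+00] | tcp [0.2484 0.5735 0.2502] zx [-0. -0. -1.] [ 0.398  0.918 -0.   ] F [-0.  -0.1 -0.1] w 1.0 q [-1.18  0.33 -0.06  1.46  0.02  1.35 -0.09] t 0.4
202.82291440909324
shift [-5.783e-01  5.764e-01  3.000e-04] rv [-2.000e-04  1.000e-04 -2.378e+00] | tcp [0.2484 0.5735 0.2502] zx [-0. -0. -1.] [ 0.398  0.918 -0.   ] F [-0.  -0.1 -0.1] w 1.0 q [-1.18  0.33 -0.06  1.46  0.02  1.35 -0.09] t 0.4
262.82291440909324
shift [-5.783e-01  5.764e-01  3.000e-04] rv [3.000e-04 0.000e+00 2.858e+00] | tcp [0.2484 0.5735 0.2502] zx [-0. -0. -1.] [ 0.398  0.918 -0.   ] F [-0.  -0.1 -0.1] w 1.0 q [-1.18  0.33 -0.06  1.46  0.02  1.35 -0.09] t 0.4
322.82291440909324
shift [-5.783e-01  5.764e-01  3.000e-04] rv [2.0000e-04 1.0000e-04 1.8108e+00] | tcp [0.2484 0.5735 0.2502] zx [-0. -0. -1.] [ 0.398  0.918 -0.   ] F [-0.  -0.1 -0.1] w 1.0 q [-1.18  0.33 -0.06  1.46  0.02  1.35 -0.09] t 0.4
```

Request:
apply_moves --pt "-0.05 0.05 -0.03 0 0 -0.02" --pt "-0.578 0.576 -0.03 0 0 -0.323" --pt "-0.578 0.576 -0.03 0 0 -0.323" --pt "-0.578 0.576 -0.03 0 0 -0.323" --pt "-0.578 0.576 -0.03 0 0 -0.323" --pt "-0.578 0.576 -0.03 0 0 -0.323" --pt "-0.578 0.576 -0.03 0 0 -0.323" --pt "-0.578 0.576 -0.03 0 0 -0.323" --pt "-0.578 0.576 -0.03 0 0 -0.323" --pt "-0.578 0.576 -0.03 0 0 -0.323" --pt "-0.578 0.576 -0.03 0 0 -0.323" --pt "-0.578 0.576 -0.03 0 0 -0.323" --jaw 0.064 --grip_force 40

```text
clock: 1.9
tcp_pos: [0.5217, -0.1216, 0.2802]
ee_rot: [0.0, 0.737, 0.676, 0.0]
contact_force: [1.9, 1.5, -0.4]
gripper_width: 0.75
```

Run:
```python
from h import *
a=np.radians(85); plan([.5475,-.1863,.12],toolrot([0,0,-1],[np.cos(a),np.sin(a),0]))
```

```text
shift [-0.0623  0.031   0.1603] rv [ 0.0012 -0.0003  0.002 ] | tcp [ 0.5217 -0.1216  0.2802] zx [ 0.001  0.    -1.   ] [0.085 0.996 0.   ] F [ 1.9  1.5 -0.4] w 0.75 q [-0.42  0.12  0.62  1.68 -0.07  1.36  1.7 ] t 1.9
```

Request:
apply_moves --pt "-0.0623 0.031 0.0 0 0 0" --pt "-0.0623 0.031 0.05 0 0 0" --pt "-0.0623 0.031 0.1 0 0 0" --pt "-0.0623 0.031 0.15 0 0 0" --pt "-0.0623 0.031 0.18 0 0 0" --pt "-0.0623 0.031 0.18 0 0 0"

```text
clock: 2.65
tcp_pos: [0.5462, -0.1859, 0.0984]
ee_rot: [-0.001, 0.737, 0.676, -0.001]
contact_force: [-0.8, -0.1, 0.7]
gripper_width: 0.747
```

Run:
```python
from h import *
a=np.radians(85); plan([.5475,-.1863,.028],toolrot([0,0,-1],[np.cos(a),np.sin(a),0]))
```

```text
shift [-0.0003  0.0016  0.0704] rv [-0.0029 -0.0003  0.0021] | tcp [ 0.5462 -0.1859  0.0984] zx [-0.003  0.001 -1.   ] [0.085 0.996 0.   ] F [-0.8 -0.1  0.7] w 0.747 q [-0.26  0.41  0.62  1.79 -0.27  1.03  1.95] t 2.65
```

Request:
apply_moves --pt "0 0.001 0.03 0 0 0" --pt "0 0.001 0.055 0 0 0" --pt "0 0.001 0.07 0 0 0" --pt "0 0.001 0.07 0 0 0" --pt "0 0.001 0.07 0 0 0"

```text
clock: 3.28
tcp_pos: [0.5478, -0.1862, 0.0298]
ee_rot: [-0.0, 0.737, 0.676, -0.0]
contact_force: [0.3, 0.0, -0.5]
gripper_width: 0.747
```

Request:
apply_moves --pt "0 0 0 0 0 0" --pt "0 0 0 0 0 0" --pt "0 0 0 0 0 0" --pt "0 0 0 0 0 0" --pt "0 0 0 0 0 0" --pt "0 0 0 0 0 0" --jaw 0.03 --grip_force 50

```text
clock: 4.03
tcp_pos: [0.5487, -0.1865, 0.031]
ee_rot: [0.0, 0.737, 0.676, 0.0]
contact_force: [-1.7, 1.1, 8.1]
gripper_width: 0.527
```

Run:
```python
from h import *
# lift target and approach to right tube
r=toolrot(-AX,[-np.sin(YAW),np.cos(YAW),0])
plan(RR+AX*.065,r)
```

```text
shift [ 0.2477 -0.0348 -0.2152] rv [-0.5172  0.0927 -0.3462] | tcp [ 0.5487 -0.1865  0.031 ] zx [ 0.001  0.    -1.   ] [0.085 0.996 0.   ] F [-1.7  1.1  8.1] w 0.527 q [-0.22  0.51  0.57  1.82 -0.34  0.91  2.  ] t 4.025
```

Request:
apply_moves --pt "0 0 -0.03 0 0 0" --pt "0 0 -0.08 0 0 0" --pt "0 0 -0.13 0 0 0" --pt "0 0 -0.19 0 0 0" --pt "0.04 -0.005 -0.24 -0.1 0.02 -0.06" --pt "0.08 -0.01 -0.26 -0.2 0.04 -0.13" --pt "0.12 -0.02 -0.26 -0.3 0.06 -0.2" --pt "0.16 -0.025 -0.26 -0.4 0.08 -0.27" --pt "0.2 -0.03 -0.26 -0.5172 0.0927 -0.3462" --pt "0.2 -0.03 -0.26 -0.5172 0.0927 -0.3462" --pt "0.2 -0.03 -0.26 -0.5172 0.0927 -0.3462"

```text
clock: 5.4
tcp_pos: [0.5356, 0.0147, 0.2915]
ee_rot: [0.157, 0.586, 0.768, 0.206]
contact_force: [-0.4, 0.1, -0.4]
gripper_width: 0.532
```

```bash
cat > look.py <<'E'
from h import *
import sys
S,T=manip.capture("side"),manip.capture("top")
n,cx,cy,tx,ty=sys.argv[1],*map(int,sys.argv[2:6])
f=lambda c,x,y: cv2.resize(c["img"][y-60:y+60,x-50:x+50],(400,480),interpolation=cv2.INTER_CUBIC)
cv2.imwrite(f"pics/{n}.png",cv2.convertScaleAbs(np.hstack([f(T,tx,ty),f(S,cx,cy)]),alpha=1.5)[:,:,::-1])
E
python3 - <<'E'
from h import *
r=toolrot(-AX,[-np.sin(YAW),np.cos(YAW),0])
plan(RR+AX*.065,r)
E
python3 look.py a1 320 200 310 250
```

```text
shift [ 0.047  -0.0121  0.0453] rv [ 0.0002  0.0002 -0.0009] | tcp [0.5356 0.0147 0.2915] zx [ 0.482  0.133 -0.866] [-0.265  0.964  0.   ] F [-0.4  0.1 -0.4] w 0.532 q [-0.56 -0.28  0.44  2.06  0.05  0.82  1.7 ] t 5.4
```

View pics/a1.png

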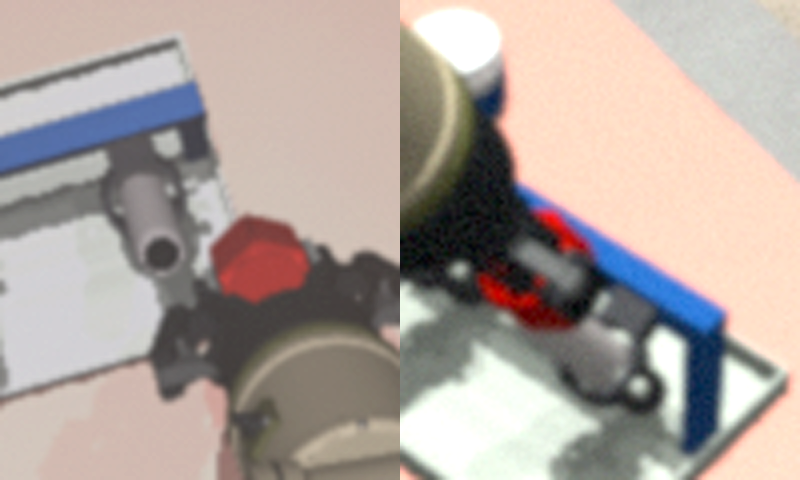

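The red cap is held squarely and tilted along the tube axis. Next I'll align it over the right tube.

Request:
apply_moves --pt "0.02 -0.005 0 0 0 0" --pt "0.047 -0.012 0 0 0 0" --pt "0.047 -0.012 0.01 0 0 0" --pt "0.047 -0.012 0.03 0 0 0" --pt "0.047 -0.012 0.03 0 0 0" --pt "0.047 -0.012 0.03 0 0 0"

```text
clock: 6.25
tcp_pos: [0.5285, 0.0601, 0.2599]
ee_rot: [0.157, 0.586, 0.768, 0.206]
contact_force: [0.4, -0.3, -0.8]
gripper_width: 0.533
```

Run:
```python
from h import *
r=toolrot(-AX,[-np.sin(YAW),np.cos(YAW),0])
plan(RR+AX*.031,r)
```

```text
shift [ 0.0015 -0.0007  0.0493] rv [-0.0002  0.0016 -0.0026] | tcp [0.5285 0.0601 0.2599] zx [ 0.482  0.131 -0.866] [-0.263  0.965 -0.   ] F [ 0.4 -0.3 -0.8] w 0.533 q [-0.57 -0.26  0.35  2.12  0.09  0.74  1.58] t 6.25
```

Request:
apply_moves --pt "0.0015 -0.001 0.015 0 0 0" --pt "0.0015 -0.001 0.03 0 0 0" --pt "0.0015 -0.001 0.042 0 0 0" --pt "0.0015 -0.001 0.048 0 0 0" --pt "0.0015 -0.001 0.054 0 0 0" --pt "0.0015 -0.001 0.06 0 0 0" --pt "0.0015 -0.001 0.063 0 0 0" --pt "0.0015 -0.001 0.063 0 0 0"

```text
clock: 7.25
tcp_pos: [0.5578, 0.0694, 0.2048]
ee_rot: [0.157, 0.587, 0.767, 0.206]
contact_force: [0.7, -0.3, -1.0]
gripper_width: 0.528
```

Run:
```python
from h import *
r=toolrot(-AX,[-np.sin(YAW),np.cos(YAW),0])
plan(RR+AX*(.031-.036),r)
```

```text
shift [0.0002 0.0003 0.0222] rv [-0.0002  0.0019 -0.0028] | tcp [0.5578 0.0694 0.2048] zx [ 0.482  0.131 -0.866] [-0.263  0.965 -0.   ] F [ 0.7 -0.3 -1. ] w 0.528 q [-0.6  -0.12  0.4   2.14  0.02  0.59  1.64] t 7.25
```

The mouth is 14 mm past the end with no resistance, so the red cap fits the right tube. I'll push it home.

Request:
apply_moves --pt "0 0 0.008 0 0 0" --pt "0 0 0.015 0 0 0" --pt "0 0 0.02 0 0 0" --pt "0 0 0.023 0 0 0" --pt "0 0 0.025 0 0 0" --pt "0 0 0.026 0 0 0"

```text
clock: 8.0
tcp_pos: [0.5692, 0.0724, 0.1845]
ee_rot: [0.156, 0.587, 0.767, 0.206]
contact_force: [-31.2, -7.3, 32.2]
gripper_width: 0.533
```

Run:
```python
from h import *
r=toolrot(-AX,[-np.sin(YAW),np.cos(YAW),0])
plan(RR+AX*(.031-.036),r)
```

```text
shift [ 0.0003  0.0001 -0.0012] rv [-0.0014 -0.0003 -0.0045] | tcp [0.5692 0.0724 0.1845] zx [ 0.481  0.133 -0.867] [-0.262  0.965  0.002] F [-31.2  -7.3  32.2] w 0.533 q [-0.61 -0.06  0.42  2.14 -0.04  0.54  1.68] t 8.0
```

Axial force is 45 N at the expected depth, so it is home. Releasing and backing off.

Request:
apply_moves --pt "0 0 0 0 0 0" --pt "0 0 0 0 0 0" --pt "0 0 0 0 0 0" --pt "0 0 0 0 0 0" --pt "0 0 -0.01 0 0 0" --pt "0 0 -0.03 0 0 0" --pt "0 0 -0.06 0 0 0" --pt "0 0 -0.1 0 0 0" --pt "0 0 -0.12 0 0 0" --pt "0 0 -0.12 0 0 0" --pt "0 0 -0.12 0 0 0" --jaw 0.066

```text
clock: 9.38
tcp_pos: [0.5114, 0.0564, 0.2879]
ee_rot: [0.156, 0.587, 0.767, 0.206]
contact_force: [0.0, -0.6, -0.7]
gripper_width: 0.771
```

Run:
```python
from h import *
plan([.519,-.3417,.28],toolrot([0,0,-1],[0,1,0]))
plan([.519,-.25,.30],toolrot([0,0,-1],[0,1,0]))
```

```text
shift [-0.3862 -0.0875 -0.0423] rv [ 0.5182 -0.0715  0.2584] | tcp [0.5114 0.0564 0.2879] zx [ 0.48   0.133 -0.867] [-0.262  0.965  0.002] F [ 0.  -0.6 -0.7] w 0.771 q [-0.57 -0.32  0.33  2.11  0.11  0.82  1.55] t 9.375
shift [-0.2977 -0.0568 -0.0474] rv [ 0.5182 -0.0715  0.2584] | tcp [0.5114 0.0564 0.2879] zx [ 0.48   0.133 -0.867] [-0.262  0.965  0.002] F [ 0.  -0.6 -0.7] w 0.771 q [-0.57 -0.32  0.33  2.11  0.11  0.82  1.55] t 9.375
```

Request:
apply_moves --pt "-0.05 -0.01 -0.03 0.08 -0.01 0.04" --pt "-0.1 -0.02 -0.045 0.17 -0.02 0.08" --pt "-0.15 -0.035 -0.045 0.25 -0.035 0.13" --pt "-0.2 -0.045 -0.043 0.34 -0.05 0.17" --pt "-0.25 -0.055 -0.043 0.43 -0.06 0.22" --pt "-0.3 -0.068 -0.042 0.5182 -0.0715 0.2584" --pt "-0.386 -0.0875 -0.042 0.5182 -0.0715 0.2584" --pt "-0.386 -0.0875 -0.042 0.5182 -0.0715 0.2584" --pt "-0.386 -0.0875 -0.042 0.5182 -0.0715 0.2584" --pt "-0.386 -0.0875 -0.042 0.5182 -0.0715 0.2584" --pt "-0.386 -0.0875 -0.042 0.5182 -0.0715 0.2584"

```text
clock: 10.75
tcp_pos: [0.5197, -0.3401, 0.2797]
ee_rot: [-0.0, 0.706, 0.708, 0.0]
contact_force: [-0.0, 0.9, 0.4]
gripper_width: 0.771
```

```bash
python3 - <<'E'
from h import *
plan([.519,-.3417,.1],toolrot([0,0,-1],[0,1,0]))
E
python3 look.py a2 303 205 300 250
```

```text
shift [-0.0017 -0.0007  0.1797] rv [ 0.0003 -0.0006  0.002 ] | tcp [ 0.5197 -0.3401  0.2797] zx [ 0.     0.001 -1.   ] [-0.002  1.     0.001] F [-0.   0.9  0.4] w 0.771 q [-0.14  0.4   0.87  1.47 -0.31  1.42  2.31] t 10.75
```

View pics/a2.png

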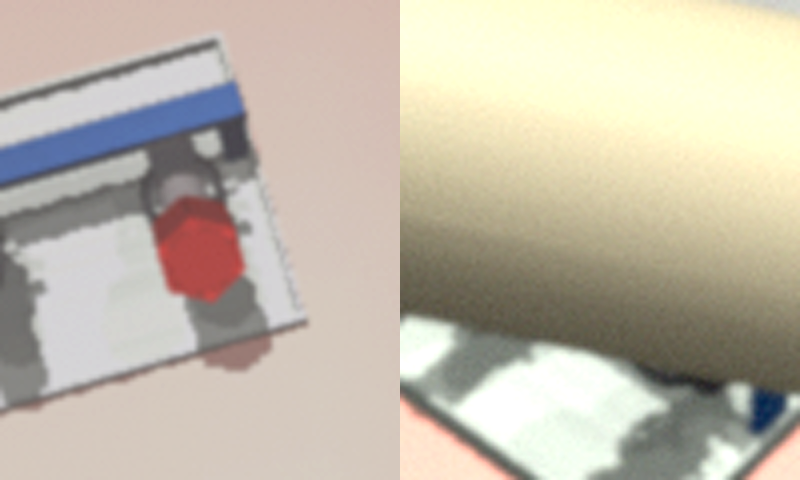

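The red cap sits squarely on the right tube in the top view. On to yellow, watching joint 7.

Request:
apply_moves --pt "-0.0017 -0.0007 0.05 0 0 0" --pt "-0.0017 -0.0007 0.1 0 0 0" --pt "-0.0017 -0.0007 0.15 0 0 0" --pt "-0.0017 -0.0007 0.18 0 0 0" --pt "-0.0017 -0.0007 0.18 0 0 0" --pt "-0.0017 -0.0007 0.18 0 0 0"

```text
clock: 11.6
tcp_pos: [0.5198, -0.3423, 0.1017]
ee_rot: [0.001, 0.706, 0.708, 0.001]
contact_force: [0.7, 0.2, -0.1]
gripper_width: 0.774
```

Run:
```python
from h import *
plan([.519,-.3417,.03],toolrot([0,0,-1],[0,1,0]))
```

```text
shift [ 0.0006 -0.0009  0.0717] rv [0.0024 0.0004 0.002 ] | tcp [ 0.5198 -0.3423  0.1017] zx [ 0.002 -0.    -1.   ] [-0.002  1.    -0.   ] F [ 0.7  0.2 -0.1] w 0.774 q [-0.08  0.55  0.78  1.67 -0.43  1.1   2.4 ] t 11.6
```

Request:
apply_moves --pt "0 -0.001 0.03 0 0 0" --pt "0 -0.001 0.055 0 0 0" --pt "0 -0.001 0.07 0 0 0" --pt "0 -0.001 0.072 0 0 0" --pt "0 -0.001 0.072 0 0 0"

```text
clock: 12.22
tcp_pos: [0.5195, -0.3428, 0.0308]
ee_rot: [0.002, 0.706, 0.708, 0.001]
contact_force: [1.1, -1.0, 0.3]
gripper_width: 0.775
```

Request:
apply_moves --pt "0 0 0 0 0 0" --pt "0 0 0 0 0 0" --pt "0 0 0 0 0 0" --pt "0 0 0 0 0 0" --pt "0 0 0 0 0 0" --pt "0 0 0 0 0 0" --jaw 0.03 --grip_force 50

```text
clock: 12.98
tcp_pos: [0.5202, -0.3433, 0.0321]
ee_rot: [0.003, 0.706, 0.708, 0.001]
contact_force: [-0.6, 0.3, 6.4]
gripper_width: 0.524
```

Run:
```python
from h import *
r=toolrot(-AX,[-np.sin(YAW),np.cos(YAW),0])
plan([.519,-.3417,.03],toolrot([0,0,-1],[0,1,0]))
plan([.45,-.2,.30],r)
plan(L+AX*.11,r)
```

```text
shift [ 0.0016 -0.0012  0.0021] rv [0.0056 0.0019 0.0019] | tcp [ 0.5202 -0.3433  0.0321] zx [ 0.006 -0.002 -1.   ] [-0.002  1.    -0.002] F [-0.6  0.3  6.4] w 0.524 q [-0.04  0.64  0.73  1.71 -0.5   0.98  2.45] t 12.975
shift [ 0.1429 -0.0684 -0.2685] rv [-0.5151  0.0725 -0.2602] | tcp [ 0.5202 -0.3433  0.0321] zx [ 0.006 -0.002 -1.   ] [-0.002  1.    -0.002] F [-0.6  0.3  6.4] w 0.524 q [-0.04  0.64  0.73  1.71 -0.5   0.98  2.45] t 12.975
shift [ 0.535  -0.0418 -0.2544] rv [-0.5151  0.0725 -0.2602] | tcp [ 0.5202 -0.3433  0.0321] zx [ 0.006 -0.002 -1.   ] [-0.002  1.    -0.002] F [-0.6  0.3  6.4] w 0.524 q [-0.04  0.64  0.73  1.71 -0.5   0.98  2.45] t 12.975
```

Request:
apply_moves --pt "0 0 -0.03 0 0 0" --pt "0 0 -0.08 0 0 0" --pt "0 0 -0.13 0 0 0" --pt "0 0 -0.19 0 0 0" --pt "0.03 -0.02 -0.25 -0.08 0.01 -0.04" --pt "0.06 -0.04 -0.28 -0.17 0.02 -0.08" --pt "0.1 -0.06 -0.29 -0.26 0.035 -0.13" --pt "0.15 -0.07 -0.3 -0.35 0.05 -0.17" --pt "0.2 -0.07 -0.3 -0.44 0.06 -0.22" --pt "0.25 -0.07 -0.3 -0.5151 0.0725 -0.26" --pt "0.31 -0.07 -0.3 -0.5151 0.0725 -0.26" --pt "0.37 -0.07 -0.3 -0.5151 0.0725 -0.26"

```text
clock: 14.48
tcp_pos: [0.4473, 0.0282, 0.3309]
ee_rot: [0.157, 0.586, 0.768, 0.206]
contact_force: [1.6, -0.7, 0.5]
gripper_width: 0.534
```

Run:
```python
from h import *
r=toolrot(-AX,[-np.sin(YAW),np.cos(YAW),0])
plan(L+AX*.11,r)
```

```text
shift [0.1505 0.0385 0.075 ] rv [ 0.0003  0.0006 -0.0018] | tcp [0.4473 0.0282 0.3309] zx [ 0.482  0.132 -0.866] [-0.264  0.965  0.   ] F [ 1.6 -0.7  0.5] w 0.534 q [-0.3  -0.48  0.13  2.14  0.01  0.96  1.67] t 14.475
```

Request:
apply_moves --pt "0.01 0.01 0.03 0 0 0" --pt "0.05 0.035 0.065 0 0 0" --pt "0.1 0.0385 0.075 0 0 0" --pt "0.15 0.0385 0.075 0 0 0" --pt "0.1505 0.0385 0.075 0 0 0" --pt "0.1505 0.0385 0.075 0 0 0" --pt "0.1505 0.0385 0.075 0 0 0"

```text
clock: 15.35
tcp_pos: [0.4763, 0.1907, 0.2855]
ee_rot: [0.157, 0.587, 0.767, 0.206]
contact_force: [-0.8, 0.0, -1.1]
gripper_width: 0.532
```

Run:
```python
from h import *
r=toolrot(-AX,[-np.sin(YAW),np.cos(YAW),0])
plan(L+AX*.032,r)
```

```text
shift [ 0.0015 -0.0002  0.0782] rv [ 0.0005  0.0014 -0.0038] | tcp [0.4763 0.1907 0.2855] zx [ 0.483  0.132 -0.866] [-0.262  0.965  0.001] F [-0.8  0.  -1.1] w 0.532 q [-0.35 -0.27 -0.17  2.1   0.12  0.81  1.24] t 15.35
```

Contact is expected around 0.078. I'll push in past the bevel, then stop and check.

Request:
apply_moves --pt "0.0015 0 0.025 0 0 0" --pt "0.0015 0 0.05 0 0 0" --pt "0.0015 0 0.068 0 0 0" --pt "0.0015 0 0.078 0 0 0" --pt "0.0015 0 0.085 0 0 0" --pt "0.0015 0 0.09 0 0 0" --pt "0.0015 0 0.093 0 0 0" --pt "0.0015 0 0.093 0 0 0"

```text
clock: 16.35
tcp_pos: [0.5211, 0.2042, 0.2052]
ee_rot: [0.157, 0.587, 0.767, 0.206]
contact_force: [2.0, -0.9, -1.3]
gripper_width: 0.531
```

Run:
```python
from h import *
r=toolrot(-AX,[-np.sin(YAW),np.cos(YAW),0])
plan(L+AX*(.032-.036),r)
```

```text
shift [ 0.0003 -0.0005  0.0213] rv [ 0.001   0.0016 -0.004 ] | tcp [0.5211 0.2042 0.2052] zx [ 0.483  0.132 -0.866] [-0.262  0.965  0.001] F [ 2.  -0.9 -1.3] w 0.531 q [-0.34 -0.08 -0.19  2.12  0.2   0.61  1.17] t 16.35
```

Request:
apply_moves --pt "0 0 0.008 0 0 0" --pt "0 0 0.015 0 0 0" --pt "0 0 0.019 0 0 0" --pt "0 0 0.022 0 0 0" --pt "0 0 0.024 0 0 0" --pt "0 0 0.025 0 0 0"

```text
clock: 17.1
tcp_pos: [0.5321, 0.2071, 0.186]
ee_rot: [0.158, 0.587, 0.767, 0.206]
contact_force: [-57.7, -21.8, 55.4]
gripper_width: 0.533
```

Run:
```python
from h import *
r=toolrot(-AX,[-np.sin(YAW),np.cos(YAW),0])
plan(L+AX*(.032-.036),r)
```

```text
shift [ 0.0004 -0.0007 -0.001 ] rv [ 0.0004  0.0031 -0.0047] | tcp [0.5321 0.2071 0.186 ] zx [ 0.483  0.13  -0.866] [-0.26   0.966 -0.   ] F [-57.7 -21.8  55.4] w 0.533 q [-0.33 -0.03 -0.19  2.12  0.23  0.56  1.15] t 17.1
```

Request:
apply_moves --pt "0 0 -0.001 0 0 0" --pt "0 0 -0.001 0 0 0" --pt "0 0 -0.001 0 0 0" --pt "0 0 -0.001 0 0 0" --pt "0 0 -0.01 0 0 0" --pt "0 0 -0.03 0 0 0" --pt "0 0 -0.06 0 0 0" --pt "0 0 -0.1 0 0 0" --pt "0 0 -0.12 0 0 0" --pt "0 0 -0.12 0 0 0" --pt "0 0 -0.12 0 0 0" --jaw 0.066

```text
clock: 18.48
tcp_pos: [0.474, 0.1914, 0.2892]
ee_rot: [0.158, 0.587, 0.767, 0.205]
contact_force: [0.4, -0.2, -0.3]
gripper_width: 0.771
```

Run:
```python
from h import *
plan([.30,.45,.30],toolrot([0,0,-1],[.4,.917,0]))
```

```text
shift [ 0.295  -0.0817 -0.0598] rv [ 0.5033 -0.176   0.6592] | tcp [0.474  0.1914 0.2892] zx [ 0.483  0.13  -0.866] [-0.26   0.966 -0.001] F [ 0.4 -0.2 -0.3] w 0.771 q [-0.35 -0.28 -0.18  2.09  0.12  0.82  1.24] t 18.475
```

Request:
apply_moves --pt "0.02 -0.01 -0.02 0.05 -0.02 0.07" --pt "0.06 -0.03 -0.04 0.12 -0.04 0.16" --pt "0.1 -0.04 -0.05 0.2 -0.07 0.26" --pt "0.15 -0.055 -0.06 0.28 -0.1 0.36" --pt "0.2 -0.065 -0.06 0.36 -0.12 0.47" --pt "0.25 -0.075 -0.06 0.43 -0.15 0.57" --pt "0.295 -0.08 -0.06 0.5 -0.176 0.66" --pt "0.295 -0.08 -0.06 0.5 -0.176 0.66" --pt "0.295 -0.08 -0.06 0.5 -0.176 0.66" --pt "0.295 -0.08 -0.06 0.5 -0.176 0.66"

```text
clock: 19.73
tcp_pos: [0.3018, 0.4496, 0.301]
ee_rot: [0.001, 0.837, 0.547, 0.002]
contact_force: [-0.4, 0.4, 0.1]
gripper_width: 0.773
```

Run:
```python
from h import *
plan([.30,.45,.30])
T,S=manip.capture("top"),manip.capture("side")
# cap top face centre when home: end + 8 mm along axis
for n,col,E in(("L","yellow",L),("R","red",RR)):
    exp=E+AX*.008
    for m,c in(("top",T),("side",S)): print(n,m,"expected",proj(c,exp).round(1),"seen",[x[1].round(1) for x in topface(c,col)])
cv2.imwrite("pics/end.png",cv2.convertScaleAbs(np.hstack([cv2.resize(c["img"],(400,300),interpolation=cv2.INTER_AREA) for c in(T,S)]),alpha=1.4)[:,:,::-1])
f=lambda c,x,y: cv2.resize(c["img"][y-50:y+50,x-50:x+50],(400,400),interpolation=cv2.INTER_CUBIC)
cv2.imwrite("pics/endc.png",cv2.convertScaleAbs(np.hstack([f(T,270,258),f(S,285,205)]),alpha=1.5)[:,:,::-1])
```

```text
shift [-0.0004 -0.0019  0.001 ] rv [0. 0. 0.] | tcp [0.3018 0.4496 0.301 ] zx [ 0.004 -0.    -1.   ] [0.401 0.916 0.001] F [-0.4  0.4  0.1] w 0.773 q [-0.51  0.17 -0.63  1.58  0.11  1.42  0.01] t 19.725
L top expected [[240.3 271.6]] seen [array([239.7, 271.2])]
L side expected [[254.3 184.7]] seen [array([22.1, 58.5]), array([83.1, 67.1]), array([254.3, 184.4]), array([ 14.8, 293.6]), array([ 61.2, 384.5]), array([ 92.7, 430.4])]
R top expected [[300.4 254.3]] seen [array([389.4, 183.2]), array([299.8, 253.7])]
R side expected [[301.1 215.3]] seen [array([301. , 214.9]), array([428.5, 252.5])]
```

View pics/endc.png

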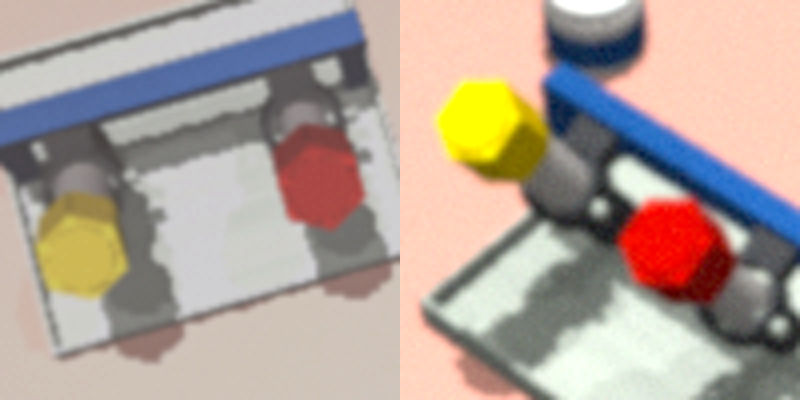

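View pics/end.png

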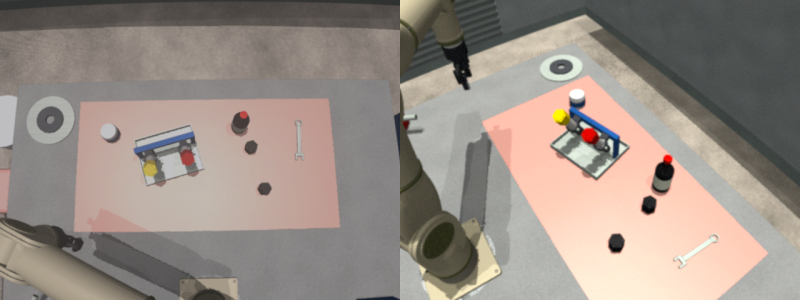

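Both caps are seated: their top faces are within 1 px of where a fully home cap should appear in both views. The bystanders look unmoved and the arm is clear.

```bash
python3 -c "
from rig import manip
print(manip.hand_in())"
```

```text
the job is handed in; nothing more can be done
None
```

Both caps are on their tubes and the job is handed in; no verdict was reported. The red cap is on the right tube and the yellow cap on the left.

- **Which tube is which:** The left tube looked thicker in the pictures, so I tried red on the right tube first. It went past the 5 mm bevel stop with no resistance, which shows that tube is the thin one.
- **Fully home:** Both caps came to a firm stop at the expected 36 mm depth, red at about 45 N and yellow at about 83 N of wrist force.
- **Last checks:** After release, each cap's top face was within 1 pixel (about 2 mm) of its predicted fully home position in both cameras. The arm was clear, and the bottle, wrench and tin showed no movement by eye; I did not measure them.
- **Time and margins:** The job took about 20 s of the 72 s allowed. Joint 2 came within 0.02 rad of its lower limit once while carrying the yellow cap. No check failed or disagreed.

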